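# Probe the joint between a slate and its ledge

### The arm

A 6-joint arm with a two-finger parallel gripper is mounted at the origin on a cart in front of the work surface, level with it; the furniture and walls round the work are solid. World frame = base frame: x ahead of the robot, y to its left, z up, the work surface at z = 0. Lengths are in m, angles in rad, forces in N, time in s.
With the tool pointing down it reaches from about 0.25 to 0.725 m from the base axis. Payload 4 kg.
Tool frame: the origin (TCP) lies on the centre line of the jaws, within the pads' length; the fingertips stand 17 mm ahead of it and the grasp point (between the pads) lies 2 mm behind it; z points along the fingers, y is the line along which they close (so a half turn about z gives the same grasp; the last joint's range is limited). The gripper opens to 85 mm and grips with 20 to 120 N. Pads are 22 mm wide; open, the fingers measure 114 mm over their backs; the gripper's body (76 mm by 85 mm) begins 54 mm behind the grasp point. The pads swing forward as they close: fully open they stand 13 mm farther back than shut.
Start: joints at [1.162, 0.241, 0.005, 1.335, 0, 1.571], TCP at [0.199, 0.459, 0.248] pointing down, gripper open.
Joint ranges: [-2.72, 2.72], [-1.05, 1.87], [-1.09, 1.28], [-1.99, 2.15], [-1.42, 1.44], [-3.14, 3.14]. Speed limits (rad/s): [2.79, 2.79, 3.14, 3.14, 3.14, 3.14].

### API

Orientations are given as a unit quaternion [x, y, z, w].
In Python, from workcell import get_obs, imaging, order gives the robot as it stands.
- The arm moves only by the tool apply_moves, never from a script. Its argument "targets" is a list that holds one entry, the list of rows, each a list of 5 numbers: the shift along the world's x, y, z in units of 40 mm (1.0 is 40 mm), then the turn about the world's z in degrees, then the gripper command: -1 is shut, 1 is fully open, values between are in proportion. In form: [[[dx, dy, dz, turn, fingers], ...]]. A call has 1 to 8 rows; each row shifts and turns the commanded pose from where the row before left it; what a row does not reach is not made up. A row lasts 1/12 s, in which the tool goes at most 41.7 mm and 7.16 degrees, less where a joint would pass 70% of its speed; a pose out of reach is approached as far as the arm can. A call is refused whole if a number of a shift passes 1 or a number of a turn 7.16, either way. A call with a gripper value outside its range is refused whole. The fingers move at their own pace and stop on an object; the grip force is fixed at half the most. Time passes only in rows, so rows that do not move let the fingers close. It gives the time, the measured TCP pose, the force, the opening and the grip force at its end, in the units of the state.
- get_obs(): the state, without advancing time (a new reading comes with each control period).
- imaging.camera(name): name is "scene" or "top" or "wrist"; returns (picture, depth): 384x512x3 uint8, blue, green, red; 384x512 float32, m along the optical axis (not along the pixel's ray), 0 where there is no reading.
- imaging.get_calibration(name): a dict with "camera_matrix" (3x3 intrinsics, pixels), "k1" (the pictures are not rectified: a ray, as slopes to the right and down, at radius r is drawn at 1 + k1 r^2 times it, then the intrinsics apply), "eye" and "rotation" of the camera in the world; the wrist camera has in their place "hand_eye" (4x4, takes a point from camera to tool coordinates, whose origin is the TCP and whose axes are the flange's). Camera axes: x right, y down, z forward; pixel columns grow to the right and rows downward; lengths in m; the calibration is good to about 2 mm. A picture is of the moment at which its call begins: read the wrist's pose just before it. get_calibration takes no time and is no camera call.
- order.job_done(): hands the job in; it is judged then, once.
The state is a dict: "clock": time; "joint_pos": joint angles; "joint_vel": joint speeds; "tau": joint torques, N m; "eef_pos": TCP position; "tool_rot": TCP orientation; "ft_force": force on the tool from outside, world axes, zero at the start; "ft_torque": the same for the moment, N m; "grip_width": finger opening in m; "grasp_force": force on a finger pad.
Only numpy, scipy, OpenCV 4.12 (cv2) and the standard library are available. Lean on these libraries where they do the work, as an engineer would, in place of code of your own. Each camera call takes 0.05 s, during which the arm holds its last target. There are 200 camera calls.

### The job

Take the spring-loaded probe from its wooden block and feel along the joint where the wooden ledge meets the upright slate: start at the end nearer to the robot and draw the tip slowly (about 2 cm a second) and without lifting it to the far end, pressed lightly into the corner so that it touches both ledge and slate and its spring gives a little but never bottoms. The slate leans over the joint, so lean the probe back under it; keep the gripper off slate and ledge and leave the other things alone. Then stand the probe back in its block, fully down, and let go.

Things in the scene. Friction and masses are not known exactly. Their poses are not given: they have to be found in the camera images.
- cradle: Fixed levelling cradle: steel foot plate 130 (x) x 190 (y) x 8 mm carrying a screw-set wooden ledge, 66 x 170 x 14 mm (cradle x from -60 to +6), which butts against an upright slate. Origin: on the table under the joint's middle; x from front to back through the slate, y along the joint to the far end, z up; its front faces the robot's left (yaw -1.5 to -1.05). The ledge does not give when pressed.
- ledge_mid (a point): Middle of the ledge's top if it stood at its mean height (57 mm), 30 mm in front of the joint. THE LEDGE'S TRUE HEIGHT AND SLOPE ARE NOT MEASURED, they must be felt or seen: its top is anywhere from 48 to 67 mm above the table at the middle, and slopes along y by up to 0.05 rad either way (3 mm up or down at the ends).
- slate: Dark slate plate fixed upright on the cradle (origin and axes as the cradle's), 10 mm thick, 150 wide, top edge 135 mm above the table. Bowed: at 57 mm height its front is an arc of radius 200 mm about cradle x = -200, y = 0 (hollow side in front). It leans 14 degrees forward over the ledge (4 mm per 16 mm of height), so an upright tool cannot enter; a handle leaned to -x, 35 degrees from vertical, fits.
- stylus: Spring-loaded steel probe, 65 to 110 g, standing tip down in the tool block. Square aluminium handle 14 x 14 x 100 mm, with its flat foot at the origin (z = 0) and its end at z = +100 plus a 10 mm cap; its sides are parallel to its x and y axes, z points from tip to cap. A needle 5 mm thick comes out of the foot.
- stylus_tip (a point): Centre of the 2.5 mm radius ball at the needle's tip, 38 mm below the handle's foot on the stylus axis. The needle springs back into the handle under load: preload 0.9 N, then 0.9 N per mm, travel 8 mm (bottomed at about 8 N). Its friction on wood and slate is 0.45 to 0.75.
- tool_block: Fixed wooden block 56 x 56 x 64 mm, origin on the table under its middle. From its top a square well 18 mm wide and 20 mm deep, then a round 11 mm hole to the table, both with chamfered mouths. The stylus stands with its foot on the well's floor, 44 mm above the table, sides parallel to the block's.
- seam_0 (a point): Mark 0 of 0 to 8 along the joint, 15 mm apart: 0 is the end nearer to the robot (cradle -y), where the probing starts, 8 the far end. Where the tip's ball centre stands when it touches ledge and slate, if the ledge is at its mean height (60 mm); the true place is up to 12 mm higher or lower and, as the slate leans, 0.25 mm nearer the front per mm higher.
- seam_1 (a point): Mark 1 of 0 to 8 along the joint, 15 mm apart: 0 is the end nearer to the robot (cradle -y), where the probing starts, 8 the far end. Where the tip's ball centre stands when it touches ledge and slate, if the ledge is at its mean height (60 mm); the true place is up to 12 mm higher or lower and, as the slate leans, 0.25 mm nearer the front per mm higher.
- seam_2 (a point): Mark 2 of 0 to 8 along the joint, 15 mm apart: 0 is the end nearer to the robot (cradle -y), where the probing starts, 8 the far end. Where the tip's ball centre stands when it touches ledge and slate, if the ledge is at its mean height (60 mm); the true place is up to 12 mm higher or lower and, as the slate leans, 0.25 mm nearer the front per mm higher.
- seam_3 (a point): Mark 3 of 0 to 8 along the joint, 15 mm apart: 0 is the end nearer to the robot (cradle -y), where the probing starts, 8 the far end. Where the tip's ball centre stands when it touches ledge and slate, if the ledge is at its mean height (60 mm); the true place is up to 12 mm higher or lower and, as the slate leans, 0.25 mm nearer the front per mm higher.
- seam_4 (a point): Mark 4 of 0 to 8 along the joint, 15 mm apart: 0 is the end nearer to the robot (cradle -y), where the probing starts, 8 the far end. Where the tip's ball centre stands when it touches ledge and slate, if the ledge is at its mean height (60 mm); the true place is up to 12 mm higher or lower and, as the slate leans, 0.25 mm nearer the front per mm higher.
- seam_5 (a point): Mark 5 of 0 to 8 along the joint, 15 mm apart: 0 is the end nearer to the robot (cradle -y), where the probing starts, 8 the far end. Where the tip's ball centre stands when it touches ledge and slate, if the ledge is at its mean height (60 mm); the true place is up to 12 mm higher or lower and, as the slate leans, 0.25 mm nearer the front per mm higher.
- seam_6 (a point): Mark 6 of 0 to 8 along the joint, 15 mm apart: 0 is the end nearer to the robot (cradle -y), where the probing starts, 8 the far end. Where the tip's ball centre stands when it touches ledge and slate, if the ledge is at its mean height (60 mm); the true place is up to 12 mm higher or lower and, as the slate leans, 0.25 mm nearer the front per mm higher.
- seam_7 (a point): Mark 7 of 0 to 8 along the joint, 15 mm apart: 0 is the end nearer to the robot (cradle -y), where the probing starts, 8 the far end. Where the tip's ball centre stands when it touches ledge and slate, if the ledge is at its mean height (60 mm); the true place is up to 12 mm higher or lower and, as the slate leans, 0.25 mm nearer the front per mm higher.
- seam_8 (a point): Mark 8 of 0 to 8 along the joint, 15 mm apart: 0 is the end nearer to the robot (cradle -y), where the probing starts, 8 the far end. Where the tip's ball centre stands when it touches ledge and slate, if the ledge is at its mean height (60 mm); the true place is up to 12 mm higher or lower and, as the slate leans, 0.25 mm nearer the front per mm higher.
- green_stone: Loose green stone 40 x 50 x 34 mm, bystander; origin under its middle.
- brown_stone: Loose brown stone 38 x 48 x 26 mm, bystander; origin under its middle.
- loupe: Loose folding loupe 31 x 70 x 13 mm, bystander; origin under its middle.
- jar: Loose clear sample jar with a dark cap, 47 mm wide, 63 mm high, bystander; origin under its middle.
There are look-alikes about, which are no part of the job. Leave any blue look-alike of the tool_block alone.

How it is judged:
By the outcome, as a careful person would: the job done as asked, in the order asked, and still so for the second after the job is handed in, with the robot touching nothing.
It also fails if it takes over 72 s, if anything falls off the work surface, if the arm or the gripper's body presses on something with over 40 N, if the wrist force passes 120 N, or if a joint passes its speed limit or range.

## Working session

There is one attempt and no reset: what is moved stays moved. The work goes in short steps, Python scripts to look and compute and a tool call to move; the robot and the scene stay as the last step left them, time stands still between calls to the robot, and variables do not carry over. Pictures are saved under pics/ and viewed, at most 10 in all, crops included, and the job is handed in when it is done.

Besides the shell and the picture viewer there is one more tool, called by a JSON object that holds its "fn" and its "kwargs". apply_moves: Moves the arm, as the interface text tells. Its arguments: {"type":"object","properties":{"targets":{"type":"array","items":{"type":"array","items":{"type":"array","items":{"type":"number"}}}}},"required":["targets"]}

```bash
mkdir -p pics; ls; cat > h.py <<'E'
import numpy as np, cv2
from scipy.spatial.transform import Rotation as R
from workcell import get_obs, imaging, order
def cam(name):
    o=get_obs(); p,d=imaging.camera(name); c=imaging.get_calibration(name)
    if 'eye' in c: E=np.array(c['eye']);Q=np.array(c['rotation'])
    else:
        T=np.array(c['hand_eye']); W=R.from_quat(o['tool_rot']).as_matrix()
        Q=W@T[:3,:3]; E=np.array(o['eef_pos'])+W@T[:3,3]
    return dict(p=p,d=d,K=np.array(c['camera_matrix']),k=c['k1'],E=E,Q=Q)
def ray(c,uv):
    uv=np.atleast_2d(np.array(uv,float)); K=c['K']
    q=cv2.undistortPoints(uv[:,None],K,np.array([c['k'],0,0,0.]))[:,0]
    return np.c_[q,np.ones(len(q))]@c['Q'].T     # depth-1 ray in world
def onz(c,uv,z):
    r=ray(c,uv); return c['E']+r*((z-c['E'][2])/r[:,2])[:,None]
def dep(c,uv):
    uv=np.atleast_2d(np.array(uv)); r=ray(c,uv)
    return c['E']+r*c['d'][uv[:,1].astype(int),uv[:,0].astype(int)][:,None]
def cloud(c):
    h,w=c['d'].shape; u,v=np.meshgrid(np.arange(w),np.arange(h))
    r=ray(c,np.c_[u.ravel(),v.ravel()]); return (c['E']+r*c['d'].reshape(-1,1)).reshape(h,w,3)
def proj(c,P):
    q=(np.atleast_2d(P)-c['E'])@c['Q']; q=q[:,:2]/q[:,2:]; q=q*(1+c['k']*(q**2).sum(1,keepdims=True))
    return q@c['K'][:2,:2].T+c['K'][:2,2]
E
python3 - <<'E'
from h import *
a=cam('top');b=cam('scene')
for c in(a,b): print(c['E'],c['Q'].round(3).tolist(),c['k'],c['K'][0,0], (c['d']>0).mean())
cv2.imwrite('pics/a.png',cv2.resize(a['p'],(768,576)));cv2.imwrite('pics/b.png',cv2.resize(b['p'],(768,576)))
o=get_obs();print(o)
E
```

```text
pics
[0.44842143 0.15542614 1.27644571] [-0.701, 0.713, -0.011, 0.02] -0.18107886575376028 452.8818736370493 0.9961903889973959
[-0.17964643 -0.67076746  0.73451652] [0.82, -0.295, 0.173, -0.459] 0.01616816568687582 444.55572309522285 0.9959208170572916
{'clock': 0.1, 'joint_pos': array([1.16200600e+00, 2.41331963e-01, 3.86063956e-03, 1.33520836e+00,
       2.92960506e-05, 1.57075724e+00]), 'joint_vel': array([-0.00134459, -0.00099631,  0.00401447,  0.00131315, -0.00081163,
        0.00171376]), 'tau': array([-1.74292149e-03, -3.73138690e+01,  2.53009844e+01,  1.08652280e-02,
       -7.09063988e-05,  5.42869344e-06]), 'eef_pos': array([0.19852896, 0.45831247, 0.24750543]), 'tool_rot': array([ 2.02955736e-01,  9.79187460e-01, -9.19100869e-04, -2.05498549e-04]), 'ft_force': array([-0.43171239,  0.89042465, -0.032198  ]), 'ft_torque': array([-0.02272112, -0.0304519 ,  0.01738314]), 'grasp_force': 0.0, 'grip_width': 0.08568527785993495}
```

View pics/a.png

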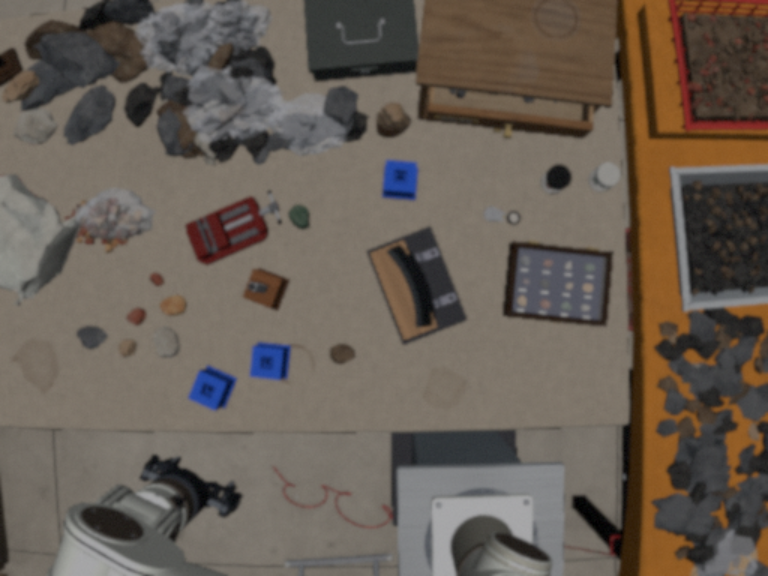

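View pics/b.png

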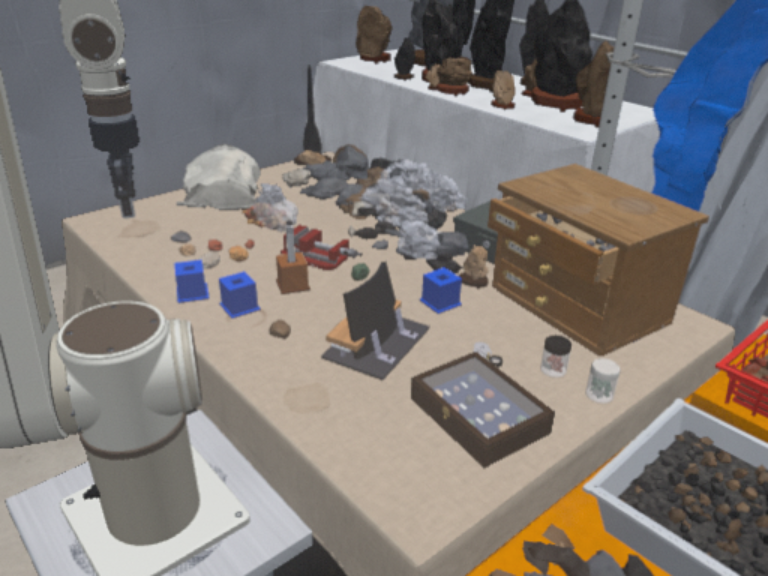

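The top view (768 px wide) shows the block candidates. The brown block with the stylus standing in it is at (265,288); three blue ones without a stylus are at (401,180), (270,361) and (212,388). The brown wooden one fits the description, since it is wood and holds the probe. The cradle is at (417,285), with the ledge on its left and the slate's arc bulging right. The vice, red, is at (228,230) next to the block.

```bash
python3 - <<'E'
from h import *
a=cam('top');b=cam('scene')
for n,c in(('top',a),('scene',b)):
    X=cloud(c); hsv=cv2.cvtColor(c['p'],cv2.COLOR_BGR2HSV)
    # brown wood block & ledge & slate by region
    sel=(np.abs(X[...,0]-.45)<.13)&(X[...,2]>.03)&(X[...,2]<.2)
    br=(hsv[...,0]<18)&(hsv[...,1]>110)&sel
    nl,l,s,ce=cv2.connectedComponentsWithStats(br.astype('uint8'))
    for i in range(1,nl):
        if s[i,4]>40:
            P=X[l==i]; print(n,'brown',s[i],hsv[l==i].mean(0).round(),P.mean(0).round(4),P.min(0).round(3),P.max(0).round(3))
    dk=(hsv[...,2]<70)&sel
    nl,l,s,ce=cv2.connectedComponentsWithStats(dk.astype('uint8'))
    for i in range(1,nl):
        if s[i,4]>100:
            P=X[l==i]; print(n,'dark',s[i],P.mean(0).round(4),P.min(0).round(3),P.max(0).round(3))
p=a['p'][110:240,100:320]; q=b['p'][130:260,150:300]
cv2.imwrite('pics/c.png',np.vstack([cv2.resize(p,None,fx=2.7,fy=2.7,interpolation=2)[:,:594], cv2.copyMakeBorder(cv2.resize(q,None,fx=1.9,fy=1.9,interpolation=2),0,0,0,594-285,0)]))
E
```

```text
Traceback (most recent call last):
  File "h.py", line 22, in cloud
    r=ray(c,np.c_[u.ravel(),v.ravel()]); return (c['E']+r*c['d'].reshape(-1,1)).reshape(h,w,3)
  File "h.py", line 14, in ray
    return np.c_[q,np.ones(len(q))]@c['Q'].T     # depth-1 ray in world
           ~~~~~~~~~~~~~~~~~~~~~~~~^~~~~~~~~
ValueError: matmul: Input operand 1 has a mismatch in its core dimension 0, with gufunc signature (n?,k),(k,m?)->(n?,m?) (size 4 is different from 3)
```

```bash
sed -i "s/Q=np.array(c\['rotation'\])/Q=R.from_quat(c['rotation']).as_matrix()/" h.py; cat > s1.py <<'E'
from h import *
a=cam('top');b=cam('scene')
for n,c in(('top',a),('scene',b)):
    X=cloud(c); hsv=cv2.cvtColor(c['p'],cv2.COLOR_BGR2HSV)
    sel=(np.abs(X[...,0]-.45)<.13)&(X[...,2]>.03)&(X[...,2]<.2)
    br=(hsv[...,0]<18)&(hsv[...,1]>110)&sel
    nl,l,s,ce=cv2.connectedComponentsWithStats(br.astype('uint8'))
    for i in range(1,nl):
        if s[i,4]>40:
            P=X[l==i]; print(n,'brown',s[i],hsv[l==i].mean(0).round(),P.mean(0).round(4),P.min(0).round(3),P.max(0).round(3))
    dk=(hsv[...,2]<70)&sel
    nl,l,s,ce=cv2.connectedComponentsWithStats(dk.astype('uint8'))
    for i in range(1,nl):
        if s[i,4]>100:
            P=X[l==i]; print(n,'dark',s[i],P.mean(0).round(4),P.min(0).round(3),P.max(0).round(3))
p=a['p'][110:240,100:320]; q=b['p'][130:260,150:300]
cv2.imwrite('pics/c.png',np.vstack([cv2.resize(p,None,fx=2.7,fy=2.7,interpolation=2)[:,:594], cv2.copyMakeBorder(cv2.resize(q,None,fx=1.9,fy=1.9,interpolation=2),0,0,0,594-285,0)]))
E
python3 s1.py
```

```text
top brown [128 161  13  12  80] [  1. 169.  78.] [0.5652 0.5155 0.055 ] [0.55  0.501 0.031] [0.579 0.531 0.062]
top brown [163 180  27  25 343] [ 12. 144.  86.] [0.4907 0.3915 0.0609] [0.458 0.363 0.031] [0.525 0.43  0.07 ]
top dark [ 458  155   54   42 2003] [ 0.5261 -0.4744  0.0453] [ 0.465 -0.566  0.03 ] [ 0.58  -0.393  0.07 ]
top dark [ 27 163  20  28 275] [0.5468 0.804  0.0612] [0.504 0.781 0.031] [0.58  0.836 0.087]
top dark [336 162  72  55 863] [ 0.4935 -0.1382  0.0453] [ 0.414 -0.242  0.03 ] [ 0.566 -0.041  0.054]
top dark [259 164  31  54 636] [0.4906 0.1231 0.1022] [0.421 0.088 0.031] [0.561 0.168 0.142]
scene brown [185 169  19  10 110] [ 12. 128. 146.] [0.4879 0.3884 0.0641] [0.456 0.357 0.059] [0.523 0.425 0.069]
scene dark [ 230  176   33   56 1057] [0.4764 0.1115 0.0892] [0.418 0.086 0.03 ] [0.554 0.156 0.14 ]
scene dark [ 417  315   95   57 1645] [ 0.5359 -0.4902  0.0484] [ 0.469 -0.57   0.037] [ 0.58  -0.403  0.07 ]
scene dark [493 367  19  17 126] [ 0.5111 -0.5702  0.0439] [ 0.497 -0.584  0.038] [ 0.533 -0.551  0.054]
```

View pics/c.png

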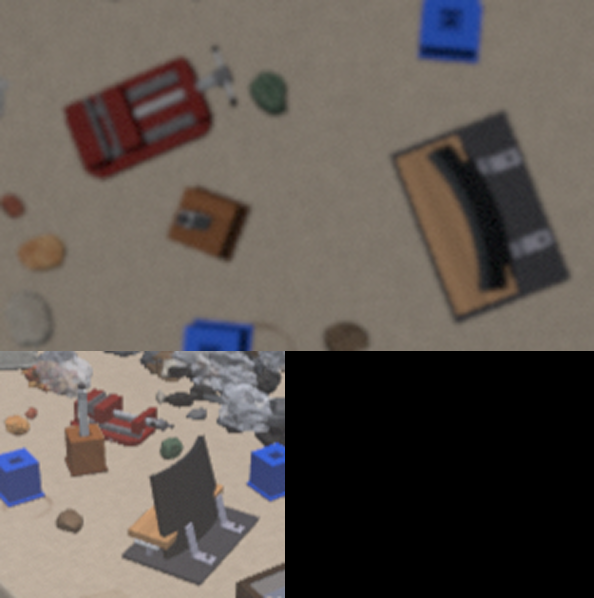

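The enlarged crop confirms it: the brown wooden block with the steel stylus is at crop (205,222), with no rival stylus seen. The cradle is at (480,215), slate hollow to the left. Next I measure with the wrist camera.

```bash
python3 - <<'E'
from h import *
c=imaging.get_calibration('wrist');print(c)
a=cam('top')
# rough cradle outline corners (top pic half-scale px) on plate z=.008
q=onz(a,np.array([[368,249],[431,228],[466,320],[405,342]])/1.5,.008);print(q.round(4))
for i in range(4):
    d=q[(i+1)%4]-q[i];print(np.linalg.norm(d).round(4),np.degrees(np.arctan2(d[1],d[0])).round(1))
E
```

```text
{'camera_matrix': array([[319.41799025,   0.        , 250.54025426],
       [  0.        , 319.41799025, 189.99925287],
       [  0.        ,   0.        ,   1.        ]]), 'k1': -0.04982852727046589, 'hand_eye': array([[ 2.96849214e-04, -9.52592086e-01, -3.04250273e-01,
         7.72033202e-02],
       [ 9.99999817e-01,  4.43064478e-04, -4.11538024e-04,
         1.18217177e-03],
       [ 5.26830354e-04, -3.04250095e-01,  9.52592044e-01,
        -1.25667866e-01],
       [ 0.00000000e+00,  0.00000000e+00,  0.00000000e+00,
         1.00000000e+00]])}
[[0.5626 0.2075 0.008 ]
 [0.6    0.0886 0.008 ]
 [0.4265 0.0266 0.008 ]
 [0.3875 0.1412 0.008 ]]
0.1246 -72.5
0.1843 -160.3
0.1211 108.8
0.1872 20.7
```

{"fn": "apply_moves", "kwargs": {"targets": [[[0.95,-0.3,0.3,0,1],[0.95,-0.3,0.3,0,1],[0.95,-0.3,0.3,0,1],[0.95,-0.3,0.3,0,1],[0.4,-0.3,0.3,0,1],[0,0,0,0,1]]]}}

```text
clock: 0.85
eef_pos: [0.371, 0.3973, 0.3104]
tool_rot: [0.206, 0.979, 0.001, 0.002]
ft_force: [-0.0, 0.4, 0.1]
grip_width: 0.0853
grasp_force: 0.0
```

```bash
cat > blk.py <<'E'
from h import *
c=cam('wrist'); X=cloud(c); hsv=cv2.cvtColor(c['p'],cv2.COLOR_BGR2HSV)
np.save('w%d.npy'%int(get_obs()['clock']*100),c,allow_pickle=True)
print(get_obs()['eef_pos'])
near=np.hypot(X[...,0]-.49,X[...,1]-.39)<.07
top=near&(np.abs(X[...,2]-.064)<.004); P=X[top]
print('top z',np.median(P[:,2]),len(P))
r=cv2.minAreaRect((P[:,:2]*1000).astype('f4'));print('blk rect',r)
st=near&(X[...,2]>.08)&(X[...,2]<.17);P=X[st];print('stylus',len(P),P.min(0),P.max(0))
for z in(.09,.11,.13,.145):
    Q=P[np.abs(P[:,2]-z)<.006]; 
    if len(Q):print(z,Q.mean(0).round(4),np.ptp(Q,axis=0).round(4))
cap=P[P[:,2]>P[:,2].max()-.004];print('cap',len(cap),cap.mean(0))
cv2.imwrite('pics/w%d.png'%int(get_obs()['clock']*100),cv2.resize(c['p'],(768,576)))
E
python3 blk.py; ls pics
```

```text
[0.36889491 0.3981155  0.30926672]
top z 0.06399276859454239 1411
blk rect ((493.6618957519531, 398.60723876953125), (56.405181884765625, 57.243995666503906), 68.65469360351562)
stylus 593 [0.48459175 0.38954086 0.08010429] [0.499999   0.40779323 0.15560982]
0.09 [0.488  0.3994 0.09  ] [0.0113 0.0171 0.0114]
0.11 [0.4878 0.3997 0.1106] [0.01   0.0166 0.0119]
0.13 [0.488  0.3997 0.1304] [0.0126 0.0183 0.0114]
0.145 [0.4896 0.399  0.1441] [0.0125 0.0166 0.0113]
cap 100 [0.49317815 0.39863324 0.15387285]
a.png
b.png
c.png
w90.png
```

Wrist depth gives the block top at 64.0 mm and 56 mm square, centre (0.494,0.399), yaw 68.7°, cap at 154 mm. All match the given sizes. Next, the cradle: move so the camera sees the ledge from the front.

{"fn": "apply_moves", "kwargs": {"targets": [[[0.6,-0.8,0,0,1],[0.6,-0.8,0,0,1],[0.3,-0.8,0,0,1],[0,-0.6,0,0,1],[0,0,0,0,1],[0,0,0,0,1]]]}}

```text
clock: 1.4
eef_pos: [0.4259, 0.2785, 0.308]
tool_rot: [0.203, 0.979, 0.0, -0.001]
ft_force: [-0.5, 0.1, -0.6]
grip_width: 0.0855
grasp_force: 0.0
```

```bash
cat > crd.py <<'E'
from h import *
print(get_obs()['eef_pos'])
c=cam('wrist'); X=cloud(c); hsv=cv2.cvtColor(c['p'],cv2.COLOR_BGR2HSV); 
np.save('wc%d.npy'%int(get_obs()['clock']*100),c,allow_pickle=True)
cv2.imwrite('pics/wc.png',cv2.resize(c['p'],(768,576)))
near=np.hypot(X[...,0]-.49,X[...,1]-.12)<.13
led=near&(hsv[...,0]<25)&(hsv[...,1]>70)&(X[...,2]>.042)&(X[...,2]<.075)
n,l,s,_=cv2.connectedComponentsWithStats(led.astype('uint8'));i=1+s[1:,4].argmax()
P=X[l==i]; A=np.c_[P[:,0]-.49,P[:,1]-.13,np.ones(len(P))]
for _ in range(3):
    k=np.linalg.lstsq(A,P[:,2],rcond=None)[0]; r=P[:,2]-A@k; m=np.abs(r)<.003; P,A=P[m],A[m]
print('ledge plane',k,'rms',r.std(),len(P),'rect',cv2.minAreaRect((P[:,:2]*1000).astype('f4')))
dk=near&(hsv[...,2]<90)&(X[...,2]>.075); D=X[dk];print('slate',len(D),D.min(0),D.max(0))
pl=near&(np.abs(X[...,2]-.008)<.003);print('plate',pl.sum(),cv2.minAreaRect((X[pl][:,:2]*1000).astype('f4')))
E
python3 crd.py
```

```text
[0.42589758 0.27846973 0.30801514]
ledge plane [2.28201168e-02 4.80712733e-06 5.03425784e-02] rms 0.0008012528011465396 5155 rect ((486.58819580078125, 143.59507751464844), (169.27218627929688, 66.19744873046875), 20.747133255004883)
slate 3122 [0.40175737 0.10093455 0.07503151] [0.55795289 0.22702901 0.36341009]
plate 2156 ((495.976318359375, 118.1249008178711), (190.07025146484375, 129.934814453125), 20.62482452392578)
```

View pics/wc.png

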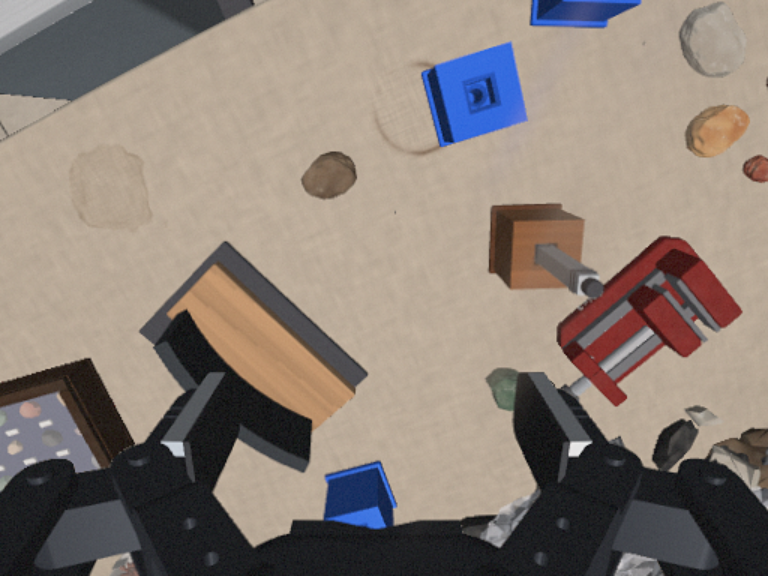

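The picture shows the ledge at (255,345) with the slate's arc behind it at (240,400). The brown block with the stylus is at (540,250) and the red vice at (650,320). The plate fits as 190×130 mm with yaw 20.6°, and the ledge as 169×66 mm. The cradle origin is about (0.496,0.118), and the ledge top is 50.5 mm with a slope of +0.021. Next I grasp the stylus.

{"fn": "apply_moves", "kwargs": {"targets": [[[0.5,0.75,0,2,1],[0.5,0.75,0,0,1],[0.5,0.75,0,0,1],[0.19,0.75,0,0,1],[0,0,-0.6,0,1],[0,0,-0.6,0,1],[0,0,0,0,1],[0,0,0,0,1]]]}}

```text
clock: 2.12
eef_pos: [0.4923, 0.3998, 0.2581]
tool_rot: [0.185, 0.983, -0.002, -0.002]
ft_force: [-1.5, 0.8, 0.3]
grip_width: 0.0857
grasp_force: 0.0
```

```bash
python3 - <<'E'
from h import *
o=get_obs();print(o['eef_pos'],np.degrees(R.from_quat(o['tool_rot']).as_matrix()[:2,1]),R.from_quat(o['tool_rot']).as_matrix().round(3).tolist(),o['joint_pos'])
y=R.from_quat(o['tool_rot']).as_matrix()[:,1];print(np.degrees(np.arctan2(y[1],y[0])))
E
```

```text
[0.49230937 0.39977839 0.25811682] [20.78254524 53.39316538] [[-0.932, 0.363, -0.004], [0.363, 0.932, -0.003], [0.003, -0.004, -1.0]] [6.81903638e-01 5.20601744e-01 4.42311455e-01 1.49768595e+00
 3.09992652e-04 1.05310181e+00]
68.73221824394066
```

{"fn": "apply_moves", "kwargs": {"targets": [[[0.03,-0.03,-0.8,0,1],[0,0,-0.8,0,1],[0,0,-0.8,0,1],[0,0,-0.8,0,1],[0,0,-0.57,0,1],[0,0,0,0,1],[0,0,0,0,0],[0,0,0,0,-0.5]]]}}

```text
clock: 2.78
eef_pos: [0.4969, 0.3991, 0.1127]
tool_rot: [0.186, 0.983, 0.002, 0.002]
ft_force: [0.4, 0.2, 0.4]
grip_width: 0.0639
grasp_force: 0.0
```

{"fn": "apply_moves", "kwargs": {"targets": [[[0,0,0,0,-1],[0,0,0,0,-1],[0,0,0,0,-1],[0,0,0,0,-1],[0,0,0,0,-1],[0,0,0,0,-1]]]}}

```text
clock: 3.28
eef_pos: [0.4961, 0.3981, 0.1108]
tool_rot: [0.186, 0.983, 0.001, 0.001]
ft_force: [0.3, -0.2, 5.6]
grip_width: 0.0132
grasp_force: 58.5
```

{"fn": "apply_moves", "kwargs": {"targets": [[[0,0,0.1,0,-1],[0,0,0.2,0,-1],[0,0,0.3,0,-1],[0,0,0.3,0,-1],[0,0,0.2,0,-1],[0,0,0.1,0,-1],[0,0,0,0,-1],[0,0,0,0,-1]]]}}

```text
clock: 3.95
eef_pos: [0.4954, 0.3975, 0.1573]
tool_rot: [0.186, 0.983, -0.0, -0.0]
ft_force: [-0.3, 0.6, -0.9]
grip_width: 0.013
grasp_force: 58.3
```

```bash
cat > sty.py <<'E'
from h import *
def lines():
    o=get_obs();print(o['clock'],o['eef_pos'].round(4),o['ft_force'].round(2),o['grip_width'].round(4),o['grasp_force'])
lines()
for n in('top','scene'):
    c=cam(n);e=get_obs()['eef_pos']; np.save('st_%s.npy'%n,c,allow_pickle=True)
    u,v=proj(c,[e-[0,0,.04]])[0].astype(int); print(n,u,v)
    cr=c['p'][max(v-50,0):v+50,max(u-65,0):u+65]; cv2.imwrite('pics/st_%s_%d.png'%(n,get_obs()['clock']*100),cv2.resize(cr,None,fx=5,fy=5,interpolation=2))
E
python3 sty.py;ls pics
```

```text
a.png
b.png
c.png
w90.png
wc.pngTraceback (most recent call last):
  File "sty.py", line 4, in <module>
    lines()
    ~~~~~^^
  File "sty.py", line 3, in lines
    o=get_obs();print(o['clock'],o['eef_pos'].round(4),o['ft_force'].round(2),o['grip_width'].round(4),o['grasp_force'])
                                                                              ^^^^^^^^^^^^^^^^^^^^^
AttributeError: 'float' object has no attribute 'round'
```

{"fn": "apply_moves", "kwargs": {"targets": [[[-0.116,0.045,0,0,-1],[-0.116,0.045,0,0,-1],[-0.116,0.045,-0.01,0,-1],[-0.116,0.045,-0.012,0,-1],[-0.116,0.045,-0.018,0,-1],[-0.116,0.045,-0.023,0,-1],[0,0,0,0,-1],[0,0,0,0,-1]]]}}

```text
clock: 4.62
eef_pos: [0.4687, 0.4076, 0.1552]
tool_rot: [0.186, 0.983, -0.001, 0.002]
ft_force: [3.6, -2.6, 1.0]
grip_width: 0.0131
grasp_force: 59.1
```

```bash
sed -i "s/o\['grip_width'\].round(4)/o['grip_width']/" sty.py; cat > ax.py <<'E'
from h import *
# stylus below/around fingers seen from the wrist camera: points near the pivot, axis by PCA
def axis():
    o=get_obs();c=cam('wrist');X=cloud(c);e=o['eef_pos'];W=R.from_quat(o['tool_rot']).as_matrix()
    Q=(X-e)@W    # tool frame: x perp to closing, y closing, z down
    m=(np.abs(Q[...,1])<.0055)&(Q[...,2]>-.055)&(Q[...,2]<.115)&(np.abs(Q[...,0])<.09)&(X[...,2]>.072)&(c['d']>0)
    P=Q[m];return P,o,c,m
if __name__=='__main__':
    P,o,c,m=axis();print(o['clock'],o['eef_pos'],o['ft_force'],len(P))
    for z in np.arange(-.05,.115,.01):
        s=P[np.abs(P[:,2]-z)<.005]
        if len(s)>5:print(round(z,3),len(s),s[:,0].min().round(4),np.median(s[:,0]).round(4),s[:,0].max().round(4))
    cv2.imwrite('pics/ax.png',c['p'])
E
python3 ax.py
```

```text
4.6167 [0.46867269 0.40757061 0.15515166] [ 3.6223764  -2.62990063  0.9595943 ] 2926
-0.04 1121 0.0025 0.0102 0.015
-0.03 561 0.0004 0.0126 0.0141
-0.02 270 0.01 0.0116 0.0132
-0.01 219 0.0082 0.0094 0.0107
0.0 179 0.0058 0.0073 0.0085
0.01 143 0.004 0.0052 0.011
0.02 121 0.0019 0.0032 0.0076
0.03 91 -0.0003 0.0012 0.0021
0.04 84 -0.0022 -0.001 0.0003
0.05 80 -0.0042 -0.0029 -0.0019
0.06 54 -0.0063 -0.0053 -0.0038
```

{"fn": "apply_moves", "kwargs": {"targets": [[[-0.116,0.045,-0.03,0,-1],[-0.116,0.045,-0.037,0,-1],[-0.116,0.045,-0.043,0,-1],[-0.116,0.045,-0.05,0,-1],[-0.116,0.045,-0.058,0,-1],[-0.116,0.045,-0.067,0,-1],[0,0,0,0,-1],[0,0,0,0,-1]]]}}

```text
clock: 5.33
eef_pos: [0.44, 0.4189, 0.144]
tool_rot: [0.186, 0.983, -0.0, 0.001]
ft_force: [2.4, -3.5, 3.3]
grip_width: 0.0133
grasp_force: 58.8
```

```bash
python3 ax.py
```

```text
5.3333 [0.4399594  0.4189095  0.14396673] [ 2.44087191 -3.53489972  3.34491665] 1362
-0.04 943 0.0124 0.0184 0.0237
-0.03 345 0.0069 0.0182 0.0233
-0.02 63 -0.007 0.0173 0.0192
0.0 9 0.006 0.008 0.0102
```

```bash
python3 - <<'E'
import cv2
p=cv2.imread('pics/ax.png')[150:384,130:390];cv2.imwrite('pics/ax2.png',cv2.resize(p,None,fx=2.5,fy=2.5,interpolation=2))
E
```

```text
(no output)
```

View pics/ax2.png

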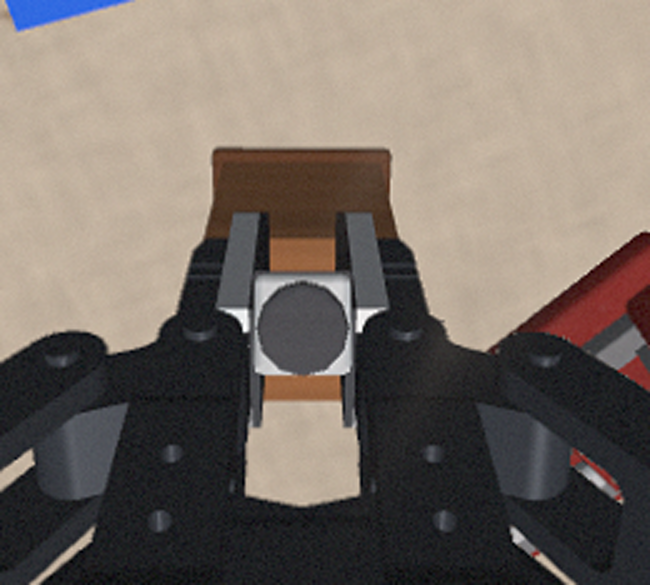

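The picture shows the gripped stylus with its cap facing the camera at (303,328), leaned towards it. The block is behind at (300,190). Next I measure the lean from the cap's plane.

```bash
cat > cap.py <<'E'
from h import *
from ax import axis
def cap(v=1):
    P,o,c,m=axis(); h=cv2.cvtColor(c['p'],cv2.COLOR_BGR2HSV)
    X=cloud(c);W=R.from_quat(o['tool_rot']).as_matrix();Q=(X-o['eef_pos'])@W
    n=(np.abs(Q[...,1])<.008)&(Q[...,2]<-.022)&(Q[...,2]>-.06)&(Q[...,0]>-.01)&(Q[...,0]<.05)
    C=Q[n]
    A=np.c_[C[:,0],C[:,1],np.ones(len(C))]
    for _ in range(8):
        k=np.linalg.lstsq(A,C[:,2],rcond=None)[0];r=np.abs(C[:,2]-A@k);s=r<max(.0015,np.percentile(r,80))if _<5 else r<.0015
        C,A=C[s],A[s]
    mid=(C.min(0)+C.max(0))/2
    print('cap n',len(C),'mid',C.mean(0).round(4),mid.round(4),'lean',np.degrees(np.arctan(k[0])).round(1),'ylean',np.degrees(np.arctan(k[1])).round(1),'rms',r.std(),'lean by centre',np.degrees(np.arctan2(mid[0],-mid[2]-.002)).round(1))
if __name__=='__main__': print(get_obs()['eef_pos'],get_obs()['ft_force']);cap()
E
python3 cap.py
```

```text
[0.44002372 0.41891379 0.1439672 ] [ 1.72553592 -2.90803322  3.20958564]
cap n 593 mid [ 0.019   0.0009 -0.0374] [ 0.0156 -0.0004 -0.0374] lean 10.4 ylean 0.3 rms 0.00037633028808132287 lean by centre 23.8
```

```bash
python3 - <<'E'
from ax import *
P,o,c,m=axis();print(o['ft_force'])
W=R.from_quat(o['tool_rot']).as_matrix();Q=(cloud(c)-o['eef_pos'])@W
u0,v0=130+303/2.5,150+328/2.5
for v in range(int(v0)-26,int(v0)+40,3): print(v,Q[v,int(u0)].round(4),c['p'][v,int(u0)])
E
```

```text
[ 2.28115974 -3.14806746  3.14563947]
255 [-0.0376  0.0014  0.0793] [ 65 102 152]
258 [ 0.0162  0.0013 -0.0191] [ 73  87 117]
261 [ 0.0191  0.0013 -0.0263] [160 159 156]
264 [ 0.0232  0.0013 -0.0352] [70 69 69]
267 [ 0.0223  0.0013 -0.0355] [83 79 80]
270 [ 0.0214  0.0013 -0.0358] [83 79 83]
273 [ 0.0208  0.0013 -0.0365] [87 82 86]
276 [ 0.0205  0.0013 -0.0379] [84 79 82]
279 [ 0.02    0.0013 -0.0388] [82 77 78]
282 [ 0.0179  0.0013 -0.0372] [83 79 80]
285 [ 0.0178  0.0013 -0.0388] [83 77 78]
288 [ 0.0166  0.0013 -0.0386] [86 83 85]
291 [ 0.0163  0.0013 -0.0399] [86 83 85]
294 [ 0.0156  0.0013 -0.0405] [84 80 82]
297 [ 0.0146  0.0013 -0.0406] [83 78 79]
300 [ 0.0129  0.0013 -0.0399] [ 72  90 123]
303 [-0.0796  0.0015  0.0801] [ 66 103 158]
306 [-0.0816  0.0015  0.0791] [ 64  97 150]
309 [-0.0845  0.0015  0.0792] [ 69 102 152]
312 [-0.1399  0.0015  0.1447] [161 179 193]
315 [-0.1427  0.0016  0.1435] [158 175 189]
318 [-0.147   0.0016  0.1443] [156 171 188]
```

```bash
cat > cap.py <<'E'
from ax import *
def cap(n=3):
    S=[]
    for _ in range(n):
        P,o,c,m=axis();W=R.from_quat(o['tool_rot']).as_matrix();Q=(cloud(c)-o['eef_pos'])@W
        v=c['p'].astype(int);g=(np.abs(v-80).max(2)<16)&(np.abs(Q[...,1])<.007)&(Q[...,2]<-.025)&(Q[...,2]>-.06)&(Q[...,0]>.005)&(Q[...,0]<.05)
        k,l,s,_=cv2.connectedComponentsWithStats(cv2.erode(g.astype('uint8'),np.ones((3,3))));S.append(Q[l==1+s[1:,4].argmax()])
    C=np.vstack(S);mid=np.median(C,0);U,s,V=np.linalg.svd(C-C.mean(0),full_matrices=False);nn=V[2]*-np.sign(V[2][2])
    print(o['eef_pos'].round(4),o['ft_force'].round(1),len(C),'mid',mid.round(4),'sv',(s/len(C)**.5).round(5),'lean',np.degrees(np.arctan2(nn[0],-nn[2])).round(1),'ylean',np.degrees(nn[1]).round(1),'by centre',np.degrees(np.arctan2(mid[0],-mid[2]-.002)).round(1))
    return nn,mid
if __name__=='__main__': cap()
E
python3 cap.py
```

```text
[0.4401 0.4189 0.1437] [ 2.4 -2.8  3.3] 2326 mid [ 0.0184  0.0013 -0.038 ] sv [0.00257 0.00248 0.00064] lean 28.9 ylean 0.2 by centre 27.1
```

{"fn": "apply_moves", "kwargs": {"targets": [[[-0.116,0.045,-0.04,0,-1],[-0.116,0.045,-0.04,0,-1],[0,0,0,0,-1],[0,0,0,0,-1]]]}}

```text
clock: 5.97
eef_pos: [0.4308, 0.4232, 0.1405]
tool_rot: [0.186, 0.983, 0.0, 0.0]
ft_force: [2.6, -2.6, 2.1]
grip_width: 0.0134
grasp_force: 58.8
```

```bash
python3 cap.py
```

```text
[0.4308 0.4232 0.1406] [ 1.6 -1.8  3.2] 2244 mid [ 0.0209  0.001  -0.0362] sv [0.00253 0.00247 0.00064] lean 34.8 ylean -0.3 by centre 31.4
```

{"fn": "apply_moves", "kwargs": {"targets": [[[0,0,0.3,0,-1],[0,0,0.6,0,-1],[0,0,0.6,0,-1],[0,-0.4,0,-6.8,-1],[-0.1,-0.75,0,-6.8,-1],[-0.2,-0.8,0,-6.8,-1],[-0.2,-0.8,0,-6.8,-1],[-0.2,-0.8,0,-6.8,-1]]]}}

```text
clock: 6.78
eef_pos: [0.4002, 0.2802, 0.1992]
tool_rot: [0.467, 0.884, -0.001, -0.003]
ft_force: [1.1, -1.0, -0.9]
grip_width: 0.0133
grasp_force: 58.6
```

{"fn": "apply_moves", "kwargs": {"targets": [[[-0.1,-0.8,0,-6.8,-1],[0,-0.8,0,-6.8,-1],[0,-0.4,0,-0.3,-1],[0,0,-0.3,0,-1],[0,0,-0.3,0,-1],[0,0,0,0,-1],[0,0,0,0,-1]]]}}

```text
clock: 7.37
eef_pos: [0.397, 0.201, 0.1755]
tool_rot: [0.569, 0.823, -0.001, -0.002]
ft_force: [-0.7, 0.3, -0.8]
grip_width: 0.0129
grasp_force: 58.6
```

```bash
cat > pose.py <<'E'
from h import *
O=np.array([.4961,.1182]);ps=np.radians(20.68-90);XH=np.array([np.cos(ps),np.sin(ps)]);YH=np.array([-XH[1],XH[0]])
o=get_obs();d=o['eef_pos'][:2]-O;W=R.from_quat(o['tool_rot']).as_matrix();f=o['ft_force']
print(o['clock'],'eef',o['eef_pos'].round(4),'cradle',(1000*d@XH).round(2),(1000*d@YH).round(2),'z',(1000*o['eef_pos'][2]).round(2),'yaw',np.degrees(np.arctan2(W[1,1],W[0,1])).round(2),'F cx cy z',(f[:2]@XH).round(2),(f[:2]@YH).round(2),f[2].round(2),'tilt',W[:2,2].round(4))
E
python3 pose.py; python3 cap.py;python3 pose.py; sed -i 's/^lines()//' sty.py; python3 sty.py
```

```text
7.3667 eef [0.397  0.201  0.1755] cradle -112.44 -63.47 z 175.46 yaw 20.71 F cx cy z -0.55 -0.55 -0.82 tilt [-0.0043  0.0004]
[0.3982 0.2014 0.1765] [-0.8 -0.1 -0.8] 2263 mid [ 0.0218  0.0013 -0.0362] sv [0.00253 0.00247 0.00064] lean 34.8 ylean 1.0 by centre 32.5
7.5167 eef [0.3985 0.2015 0.1768] cradle -112.38 -61.87 z 176.75 yaw 20.73 F cx cy z 0.16 0.04 -1.15 tilt [-0.0003  0.001 ]
top 246 226
scene 204 185
```

```bash
ls pics/st_scene*; cp pics/st_scene*.png pics/s.png
```

```text
pics/st_scene_761.png
```

View pics/s.png

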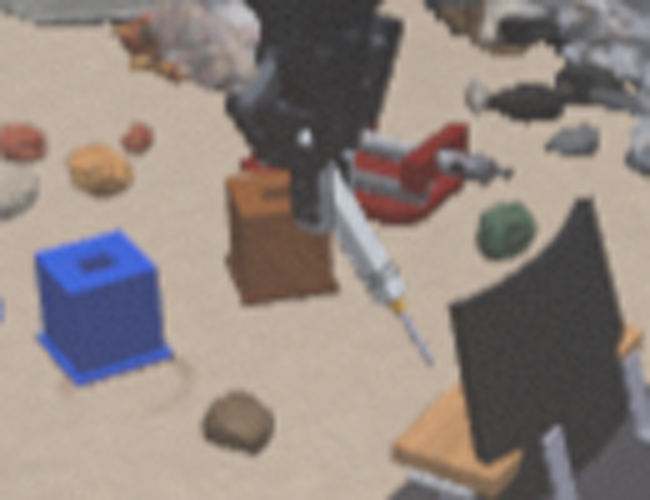

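The scene crop shows the leaned stylus, with the needle tip at (432,362), in front of the slate's near edge. I intersect its ray with the plane y = −62 of the cradle.

```bash
python3 - <<'E'
from h import *
from pose import O,XH,YH
c=np.load('st_scene.npy',allow_pickle=True).item()
r=ray(c,[[139+431/5,135+360/5]])[0];E=c['E']
t=(-.0619-(E[:2]-O)@YH)/(r[:2]@YH);P=E+t*r;print('tip cradle',(P[:2]-O)@XH,P[2])
print('tip-tcp', (P[:2]-O)@XH+.1124,P[2]-.1768)
E
```

```text
7.6167 eef [0.3987 0.2014 0.1768] cradle -112.25 -61.7 z 176.85 yaw 20.72 F cx cy z -1.3 -0.49 -0.31 tilt [0.0004 0.0009]
tip cradle -0.04599055189007543 0.0894942628306522
tip-tcp 0.06640944810992458 -0.08730573716934781
```

{"fn": "apply_moves", "kwargs": {"targets": [[[0.09,-0.23,-0.2,0,-1],[0.09,-0.23,-0.2,0,-1],[0.085,-0.24,-0.2,0,-1],[0,0,-0.15,0,-1],[0,0,0,0,-1],[0,0,0,0,-1]]]}}

```text
clock: 8.12
eef_pos: [0.4088, 0.1723, 0.1457]
tool_rot: [0.569, 0.822, -0.001, -0.001]
ft_force: [-0.9, -0.8, -0.7]
grip_width: 0.0131
grasp_force: 58.6
```

```bash
python3 pose.py
```

```text
8.1167 eef [0.4088 0.1723 0.1457] cradle -81.41 -62.62 z 145.65 yaw 20.62 F cx cy z 0.4 -1.12 -0.68 tilt [-0.0017 -0.0004]
```

{"fn": "apply_moves", "kwargs": {"targets": [[[0,0,-0.05,0,-1],[0,0,-0.05,0,-1],[0,0,-0.05,0,-1],[0,0,0,0,-1],[0,0,0,0,-1]]]}}

```text
clock: 8.53
eef_pos: [0.4091, 0.173, 0.1404]
tool_rot: [0.569, 0.823, -0.0, -0.0]
ft_force: [0.6, -0.5, -0.2]
grip_width: 0.0131
grasp_force: 58.6
```

```bash
python3 pose.py
```

```text
8.5333 eef [0.4091 0.173  0.1404] cradle -81.97 -62.05 z 140.38 yaw 20.7 F cx cy z 0.65 0.4 -0.24 tilt [-0.0001  0.    ]
```

{"fn": "apply_moves", "kwargs": {"targets": [[[0,0,-0.03,0,-1],[0,0,0,0,-1],[0,0,0,0,-1]]]}}

```text
clock: 8.78
eef_pos: [0.4092, 0.1728, 0.1392]
tool_rot: [0.569, 0.823, -0.0, 0.0]
ft_force: [0.4, -0.8, -0.7]
grip_width: 0.0134
grasp_force: 58.6
```

```bash
python3 pose.py
```

```text
8.7833 eef [0.4092 0.1728 0.1392] cradle -81.8 -62.04 z 139.2 yaw 20.68 F cx cy z 0.89 0.09 -0.73 tilt [ 0.     -0.0001]
```

{"fn": "apply_moves", "kwargs": {"targets": [[[0,0,-0.03,0,-1],[0,0,0,0,-1],[0,0,0,0,-1]]]}}

```text
clock: 9.03
eef_pos: [0.4091, 0.1728, 0.1379]
tool_rot: [0.569, 0.823, -0.0, -0.0]
ft_force: [0.3, -0.6, -1.0]
grip_width: 0.0132
grasp_force: 58.6
```

```bash
python3 pose.py
```

```text
9.0333 eef [0.4091 0.1728 0.1379] cradle -81.76 -62.08 z 137.94 yaw 20.68 F cx cy z 0.64 0.05 -0.99 tilt [-0.0001 -0.0001]
```

{"fn": "apply_moves", "kwargs": {"targets": [[[0,0,-0.025,0,-1],[0,0,0,0,-1],[0,0,0,0,-1]]]}}

```text
clock: 9.28
eef_pos: [0.4091, 0.1728, 0.1369]
tool_rot: [0.569, 0.823, -0.0, -0.0]
ft_force: [0.5, 1.3, -0.4]
grip_width: 0.0131
grasp_force: 58.6
```

{"fn": "apply_moves", "kwargs": {"targets": [[[0,0,-0.025,0,-1],[0,0,0,0,-1],[0,0,0,0,-1]]]}}

```text
clock: 9.53
eef_pos: [0.4092, 0.1728, 0.1359]
tool_rot: [0.569, 0.823, -0.0, -0.0]
ft_force: [0.8, -0.3, -1.0]
grip_width: 0.0127
grasp_force: 58.6
```

{"fn": "apply_moves", "kwargs": {"targets": [[[0,0,-0.025,0,-1],[0,0,0,0,-1],[0,0,0,0,-1]]]}}

```text
clock: 9.78
eef_pos: [0.4093, 0.1728, 0.1351]
tool_rot: [0.569, 0.823, 0.0, 0.0]
ft_force: [-0.8, 0.0, 1.5]
grip_width: 0.0133
grasp_force: 58.8
```

```bash
python3 pose.py
```

```text
9.7833 eef [0.4093 0.1728 0.1351] cradle -81.74 -61.96 z 135.11 yaw 20.68 F cx cy z -0.29 -0.71 1.46 tilt [ 0.0002 -0.0001]
```

{"fn": "apply_moves", "kwargs": {"targets": [[[0.009,-0.023,-0.01,0,-1],[0.009,-0.023,-0.01,0,-1],[0.009,-0.023,0,0,-1],[0.009,-0.023,0,0,-1],[0,0,0,0,-1]]]}}

```text
clock: 10.2
eef_pos: [0.4109, 0.1691, 0.1343]
tool_rot: [0.569, 0.822, 0.0, 0.0]
ft_force: [-0.2, 0.3, 1.8]
grip_width: 0.0134
grasp_force: 58.9
```

```bash
python3 pose.py
```

```text
10.2 eef [0.4109 0.1691 0.1343] cradle -77.67 -61.77 z 134.32 yaw 20.67 F cx cy z -0.32 -0.11 1.83 tilt [0.0005 0.0001]
```

{"fn": "apply_moves", "kwargs": {"targets": [[[0.009,-0.023,0,0,-1],[0.009,-0.023,0,0,-1],[0,0,0,0,-1]]]}}

```text
clock: 10.45
eef_pos: [0.4115, 0.1671, 0.1342]
tool_rot: [0.569, 0.822, -0.0, 0.0]
ft_force: [-0.2, 0.5, 0.7]
grip_width: 0.0133
grasp_force: 58.9
```

```bash
python3 pose.py
```

```text
10.45 eef [0.4115 0.1671 0.1342] cradle -75.64 -61.89 z 134.24 yaw 20.67 F cx cy z -0.52 -0.02 0.72 tilt [ 0.0002 -0.0002]
```

{"fn": "apply_moves", "kwargs": {"targets": [[[0.009,-0.023,0,0,-1],[0,0,0,0,-1]]]}}

```text
clock: 10.62
eef_pos: [0.4118, 0.1662, 0.1342]
tool_rot: [0.569, 0.822, -0.0, 0.0]
ft_force: [0.8, 1.0, 1.8]
grip_width: 0.0134
grasp_force: 58.9
```

```bash
python3 pose.py
```

```text
10.6167 eef [0.4118 0.1662 0.1342] cradle -74.68 -61.91 z 134.21 yaw 20.67 F cx cy z -0.61 1.08 1.81 tilt [ 0.0002 -0.0002]
```

{"fn": "apply_moves", "kwargs": {"targets": [[[0.009,-0.023,0,0,-1],[0,0,0,0,-1]]]}}

```text
clock: 10.78
eef_pos: [0.4121, 0.1653, 0.1342]
tool_rot: [0.569, 0.823, -0.0, 0.0]
ft_force: [-0.1, 0.2, 1.4]
grip_width: 0.0134
grasp_force: 58.9
```

```bash
python3 pose.py
```

```text
10.7833 eef [0.4121 0.1653 0.1342] cradle -73.72 -61.93 z 134.2 yaw 20.67 F cx cy z -0.27 -0.02 1.41 tilt [ 0.0001 -0.0002]
```

{"fn": "apply_moves", "kwargs": {"targets": [[[0.009,-0.023,0,0,-1],[0,0,0,0,-1]]]}}

```text
clock: 10.95
eef_pos: [0.4124, 0.1644, 0.1342]
tool_rot: [0.569, 0.823, -0.0, -0.0]
ft_force: [0.5, 1.3, 1.6]
grip_width: 0.0132
grasp_force: 58.9
```

```bash
python3 pose.py
```

```text
10.95 eef [0.4124 0.1644 0.1342] cradle -72.81 -61.95 z 134.18 yaw 20.67 F cx cy z -1.08 0.92 1.62 tilt [-0.0001  0.    ]
```

{"fn": "apply_moves", "kwargs": {"targets": [[[0.009,-0.023,0,0,-1],[0,0,0,0,-1]]]}}

```text
clock: 11.12
eef_pos: [0.4127, 0.1638, 0.1341]
tool_rot: [0.569, 0.823, 0.0, -0.0]
ft_force: [-0.2, 2.0, 0.7]
grip_width: 0.0133
grasp_force: 58.9
```

```bash
python3 pose.py
```

```text
11.1167 eef [0.4127 0.1638 0.1341] cradle -72.16 -61.95 z 134.14 yaw 20.68 F cx cy z -1.93 0.47 0.7 tilt [-0.0005  0.0009]
```

```bash
cat > avg.py <<'E'
import sys
from h import *
import io,contextlib
with contextlib.redirect_stdout(io.StringIO()): from pose import O,XH,YH
F=[];P=[]
for _ in range(int(sys.argv[1]) if len(sys.argv)>1 else 5):
    imaging.camera('top');o=get_obs();F.append(o['ft_force']);P.append(o['eef_pos'])
F=np.array(F);P=np.mean(P,0)
print(o['clock'],'F cx,cy,z',(F[:,:2]@XH).mean().round(2),(F[:,:2]@YH).mean().round(2),F[:,2].mean().round(2),'pos',(1000*(P[:2]-O)@XH).round(2),(1000*(P[:2]-O)@YH).round(2),(1000*P[2]).round(2))
E
python3 avg.py
```

```text
11.3667 F cx,cy,z -2.11 -0.05 0.27 pos -72.14 -61.98 134.12
```

{"fn": "apply_moves", "kwargs": {"targets": [[[0.009,-0.023,0,0,-1],[0,0,0,0,-1]]]}}

```text
clock: 11.53
eef_pos: [0.4129, 0.1631, 0.1341]
tool_rot: [0.569, 0.823, 0.0, -0.001]
ft_force: [-2.3, 4.3, 0.5]
grip_width: 0.0133
grasp_force: 58.9
```

```bash
python3 avg.py; python3 cap.py
```

```text
11.7833 F cx,cy,z -4.62 0.23 -0.08 pos -71.3 -62.01 134.08
[0.413  0.1629 0.1341] [-2.5  4.4 -0. ] 2262 mid [ 0.0217  0.0013 -0.0364] sv [0.00253 0.00248 0.00063] lean 34.8 ylean 0.1 by centre 32.2
```

```bash
python3 - <<'E'
import io,contextlib,numpy as np
with contextlib.redirect_stdout(io.StringIO()): from pose import O,XH,YH
def f(y): z=53.0+.0213*y; r=200-.25*(z-57)-2.58; return -200+np.sqrt(r*r-y*y),z
y=-62.
for i in range(10):
    y2=y+13.333;x,z=f(y);x2,z2=f(y2);d=((x2-x)*XH+(y2-y)*YH)/8/40
    print(i,round(y2,1),'row',d.round(4),round((z2-z)/320,4),'pos rel',round(x2-f(-62)[0],2),round(z2-f(-62)[1],2));y=y2
print('x unit .1mm',(.1*XH/40).round(5))
E
```

```text
0 -48.7 row [0.0432 0.0036] 0.0009 pos rel 3.79 0.28
1 -35.3 row [0.0421 0.0065] 0.0009 pos rel 6.61 0.57
2 -22.0 row [0.041  0.0092] 0.0009 pos rel 8.48 0.85
3 -8.7 row [0.04   0.0119] 0.0009 pos rel 9.44 1.14
4 4.7 row [0.0391 0.0145] 0.0009 pos rel 9.51 1.42
5 18.0 row [0.0381 0.0172] 0.0009 pos rel 8.67 1.7
6 31.3 row [0.0371 0.0198] 0.0009 pos rel 6.93 1.99
7 44.7 row [0.036  0.0225] 0.0009 pos rel 4.25 2.27
8 58.0 row [0.035  0.0254] 0.0009 pos rel 0.6 2.56
9 71.3 row [0.0338 0.0284] 0.0009 pos rel -4.08 2.84
x unit .1mm [ 0.00088 -0.00234]
```

{"fn": "apply_moves", "kwargs": {"targets": [[[0.043,0.004,-0.01,0,-1],[0.043,0.004,0,0,-1],[0.043,0.004,0.001,0,-1],[0.043,0.0035,0.001,0,-1],[0.043,0.0035,0.001,0,-1],[0.043,0.0035,0.001,0,-1],[0.043,0.0035,0.001,0,-1],[0.043,0.0035,0.001,0,-1]]]}}

```text
clock: 12.6
eef_pos: [0.4256, 0.1636, 0.1335]
tool_rot: [0.569, 0.822, -0.001, -0.001]
ft_force: [-4.9, 4.2, 0.1]
grip_width: 0.0132
grasp_force: 58.9
```

```bash
python3 avg.py 2
```

```text
12.7 F cx,cy,z -5.51 -1.0 -0.09 pos -67.26 -49.13 133.68
```

{"fn": "apply_moves", "kwargs": {"targets": [[[0.0415,0.008,0.001,0,-1],[0.0415,0.008,0.001,0,-1],[0.0415,0.008,0.001,0,-1],[0.0415,0.008,0.001,0,-1],[0.0415,0.008,0.001,0,-1],[0.0415,0.008,0.001,0,-1],[0.0415,0.008,0.001,0,-1],[0.0415,0.008,0.001,0,-1]]]}}

```text
clock: 13.37
eef_pos: [0.4392, 0.1659, 0.1339]
tool_rot: [0.569, 0.822, -0.001, -0.001]
ft_force: [-4.4, 3.6, 0.5]
grip_width: 0.0132
grasp_force: 58.9
```

```bash
python3 avg.py 2
```

```text
13.4667 F cx,cy,z -4.5 -1.01 0.43 pos -64.69 -35.56 134.09
```

{"fn": "apply_moves", "kwargs": {"targets": [[[0.041,0.0095,0.001,0,-1],[0.041,0.0095,0.001,0,-1],[0.041,0.0095,0.001,0,-1],[0.041,0.0095,0.001,0,-1],[0.041,0.0095,0.001,0,-1],[0.041,0.0095,0.001,0,-1],[0.041,0.0095,0.001,0,-1],[0.041,0.0095,0.001,0,-1]]]}}

```text
clock: 14.13
eef_pos: [0.4536, 0.1695, 0.1347]
tool_rot: [0.569, 0.823, -0.0, 0.0]
ft_force: [-3.9, 2.2, 0.7]
grip_width: 0.0134
grasp_force: 58.9
```

```bash
python3 avg.py 2
```

```text
14.2333 F cx,cy,z -3.42 -0.69 0.23 pos -62.96 -21.01 134.86
```

{"fn": "apply_moves", "kwargs": {"targets": [[[0.0402,0.0113,0,0,-1],[0.0402,0.0113,0,0,-1],[0.0402,0.0113,0,0,-1],[0.0402,0.0113,0,0,-1],[0.0402,0.0113,0,0,-1],[0.0402,0.0113,0,0,-1],[0.0402,0.0113,0,0,-1],[0.0402,0.0113,0,0,-1]]]}}

```text
clock: 14.9
eef_pos: [0.4662, 0.1731, 0.1346]
tool_rot: [0.569, 0.823, -0.0, -0.0]
ft_force: [-4.1, 1.6, 1.5]
grip_width: 0.0132
grasp_force: 58.9
```

```bash
python3 avg.py 2
```

```text
15.0 F cx,cy,z -3.24 -1.55 1.15 pos -61.93 -7.93 134.74
```

{"fn": "apply_moves", "kwargs": {"targets": [[[0.0392,0.014,0.001,0,-1],[0.0392,0.014,0.001,0,-1],[0.0392,0.014,0.001,0,-1],[0.0392,0.014,0.001,0,-1],[0.0392,0.014,0.001,0,-1],[0.0392,0.014,0.001,0,-1],[0.0392,0.014,0.001,0,-1],[0.0392,0.014,0.001,0,-1]]]}}

```text
clock: 15.67
eef_pos: [0.4782, 0.1774, 0.1347]
tool_rot: [0.569, 0.822, -0.001, -0.0]
ft_force: [-5.4, 2.7, 1.3]
grip_width: 0.0133
grasp_force: 58.9
```

```bash
python3 avg.py 2
```

```text
15.7667 F cx,cy,z -3.73 -2.4 1.33 pos -61.71 4.89 134.88
```

{"fn": "apply_moves", "kwargs": {"targets": [[[0.0382,0.017,0.0015,0,-1],[0.0382,0.017,0.0015,0,-1],[0.0382,0.017,0.0015,0,-1],[0.0382,0.017,0.0015,0,-1],[0.0382,0.017,0.0015,0,-1],[0.0382,0.017,0.0015,0,-1],[0.0382,0.017,0.0015,0,-1],[0.0382,0.017,0.0015,0,-1]]]}}

```text
clock: 16.43
eef_pos: [0.4907, 0.1829, 0.1353]
tool_rot: [0.569, 0.823, -0.0, -0.0]
ft_force: [-4.5, 2.0, 1.6]
grip_width: 0.013
grasp_force: 59.0
```

```bash
python3 avg.py 2
```

```text
16.5333 F cx,cy,z -3.12 -2.54 -0.12 pos -62.43 18.4 135.43
```

{"fn": "apply_moves", "kwargs": {"targets": [[[0.0371,0.0195,0.0005,0,-1],[0.0371,0.0195,0.0005,0,-1],[0.0371,0.0195,0.0005,0,-1],[0.0371,0.0195,0.0005,0,-1],[0.0371,0.0195,0.0005,0,-1],[0.0371,0.0195,0.0005,0,-1],[0.0371,0.0195,0.0005,0,-1],[0.0371,0.0195,0.0005,0,-1]]]}}

```text
clock: 17.2
eef_pos: [0.502, 0.1889, 0.1353]
tool_rot: [0.569, 0.822, -0.001, -0.001]
ft_force: [-5.3, 1.5, 1.1]
grip_width: 0.0135
grasp_force: 59.0
```

```bash
python3 avg.py 3
```

```text
17.35 F cx,cy,z -3.59 -2.71 0.4 pos -64.14 31.18 135.46
```

{"fn": "apply_moves", "kwargs": {"targets": [[[0.036,0.0222,0.0007,0,-1],[0.036,0.0222,0.0007,0,-1],[0.036,0.0222,0.0007,0,-1],[0.036,0.0222,0.0007,0,-1],[0.036,0.0222,0.0007,0,-1],[0.036,0.0222,0.0007,0,-1],[0.036,0.0222,0.0007,0,-1],[0.036,0.0222,0.0007,0,-1]]]}}

```text
clock: 18.02
eef_pos: [0.5131, 0.1956, 0.1354]
tool_rot: [0.569, 0.822, -0.002, -0.001]
ft_force: [-6.1, 0.1, 1.1]
grip_width: 0.0132
grasp_force: 59.2
```

```bash
python3 avg.py 3
```

```text
18.1667 F cx,cy,z -3.9 -3.85 1.18 pos -66.58 44.06 135.56
```

{"fn": "apply_moves", "kwargs": {"targets": [[[0.035,0.0255,0.001,0,-1],[0.035,0.0255,0.001,0,-1],[0.035,0.0255,0.001,0,-1],[0.035,0.0255,0.001,0,-1],[0.035,0.0255,0.001,0,-1],[0.035,0.0255,0.001,0,-1],[0.035,0.0255,0.001,0,-1],[0.035,0.0255,0.001,0,-1]]]}}

```text
clock: 18.83
eef_pos: [0.5246, 0.2037, 0.1358]
tool_rot: [0.569, 0.822, -0.001, -0.0]
ft_force: [-6.0, -0.9, 0.8]
grip_width: 0.013
grasp_force: 59.2
```

```bash
python3 avg.py 3
```

```text
18.9833 F cx,cy,z -1.92 -4.75 1.27 pos -70.02 57.05 135.78
```

{"fn": "apply_moves", "kwargs": {"targets": [[[0.0347,0.0262,0.001,0,-1],[0.0347,0.0262,0.001,0,-1],[0.0347,0.0262,0.001,0,-1],[0.0347,0.0262,0.001,0,-1],[0,0,0,0,-1]]]}}

```text
clock: 19.4
eef_pos: [0.53, 0.2079, 0.1358]
tool_rot: [0.569, 0.822, -0.002, -0.001]
ft_force: [-4.5, 1.2, 2.0]
grip_width: 0.0129
grasp_force: 59.2
```

```bash
python3 avg.py 2; python3 cap.py
```

```text
19.5 F cx,cy,z -2.36 -4.78 0.94 pos -72.1 63.7 135.93
[0.5304 0.2083 0.136 ] [-5.9  1.2  0.9] 2251 mid [ 0.0218  0.0013 -0.0363] sv [0.00256 0.0025  0.00063] lean 34.4 ylean 0.8 by centre 32.4
```

{"fn": "apply_moves", "kwargs": {"targets": [[[-0.07,0.187,0.3,0,-1],[-0.23,0.61,0.1,0,-1],[-0.23,0.61,0.1,0,-1],[0,0.1,0.6,0,-1],[0,0.1,0.6,0,-1],[-0.2,0.5,0,6.8,-1],[-0.3,0.5,0,6.8,-1],[-0.3,0.5,0,6.8,-1]]]}}

```text
clock: 20.32
eef_pos: [0.4803, 0.3337, 0.2057]
tool_rot: [0.412, 0.911, 0.002, 0.003]
ft_force: [0.6, 0.6, -0.1]
grip_width: 0.0134
grasp_force: 58.8
```

{"fn": "apply_moves", "kwargs": {"targets": [[[-0.3,0.5,0,6.8,-1],[-0.3,0.5,0,6.8,-1],[-0.3,0.6,0,6.8,-1],[-0.14,0.6,0,6.8,-1],[0,0,0,0.4,-1],[0,0,0,0,-1],[0,0,0,0,-1]]]}}

```text
clock: 20.9
eef_pos: [0.4374, 0.4208, 0.2044]
tool_rot: [0.186, 0.983, 0.0, 0.001]
ft_force: [0.1, -0.7, -1.0]
grip_width: 0.013
grasp_force: 58.9
```

```bash
cat > bp.py <<'E'
from h import *
o=get_obs();W=R.from_quat(o['tool_rot']).as_matrix();U=np.array([-.9316,.3635]);V=np.array([.3635,.9316])
d=o['eef_pos'][:2]-[.4954,.3975];f=o['ft_force']
print(o['clock'],o['eef_pos'].round(4),'u,v,z',(1000*d@U).round(1),(1000*d@V).round(1),(1000*o['eef_pos'][2]).round(1),'yaw',np.degrees(np.arctan2(W[1,1],W[0,1])).round(2),'F u v z',(f[:2]@U).round(1),(f[:2]@V).round(1),f[2].round(1),'w',o['grip_width'])
E
python3 cap.py;python3 bp.py; python3 sty.py; cp pics/st_scene_2*.png pics/s2.png;ls pics
```

```text
[0.4373 0.4201 0.2044] [ 0.7 -0.7 -0.6] 2252 mid [ 0.0208  0.001  -0.0362] sv [0.00257 0.00248 0.00062] lean 34.9 ylean 0.8 by centre 31.3
21.05 [0.4373 0.42   0.2045] u,v,z 62.3 -0.2 204.5 yaw 68.55 F u v z 0.5 -0.4 -0.8 w 0.013233479419192288
top 158 212
scene 172 145
a.png
ax.png
ax2.png
b.png
c.png
s.png
s2.png
st_scene_2115.png
st_scene_761.png
st_top_2110.png
st_top_756.png
w90.png
wc.png
```

{"fn": "apply_moves", "kwargs": {"targets": [[[0,0,-0.5,0,-1],[0,0,-0.5,0,-1],[-0.01,0,0,0,-1],[0,0,0,0,-1]]]}}

```text
clock: 21.48
eef_pos: [0.4354, 0.4198, 0.1634]
tool_rot: [0.185, 0.983, -0.001, -0.001]
ft_force: [0.2, 0.1, -0.1]
grip_width: 0.0131
grasp_force: 58.9
```

```bash
python3 bp.py; python3 sty.py; cp pics/st_scene_21*.png pics/; ls -t pics|head -3
```

```text
21.4833 [0.4354 0.4198 0.1634] u,v,z 64.0 -1.1 163.4 yaw 68.62 F u v z -0.2 0.1 -0.1 w 0.013054523856055813
top 161 212
scene 173 157
st_scene_2158.png
st_top_2153.png
s2.pngcp: 'pics/st_scene_2115.png' and 'pics/st_scene_2115.png' are the same file
cp: 'pics/st_scene_2158.png' and 'pics/st_scene_2158.png' are the same file
```

View pics/st_scene_2158.png

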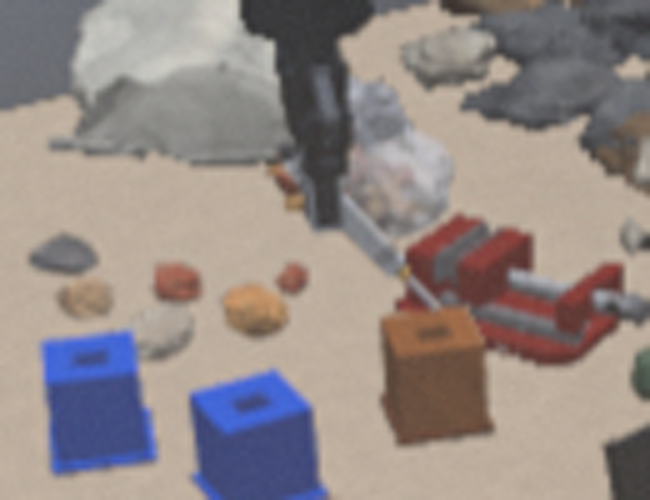

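The crop shows the tip at (438,308) just above the well, whose mouth is at (435,332).

```bash
python3 - <<'E'
from h import *
c=np.load('st_scene.npy',allow_pickle=True).item();U=np.array([-.9316,.3635]);V=np.array([.3635,.9316]);B=np.array([.4954,.3975])
r=ray(c,[[108+438/5,107+307/5]])[0];E=c['E'];t=((-.0011)-(E[:2]-B)@V)/(r[:2]@V);P=E+t*r
print('tip u,z',1000*(P[:2]-B)@U,1000*P[2])
q=onz(c,[[108+435/5,107+332/5]],.064)[0];print('well u v',1000*(q[:2]-B)@U,1000*(q[:2]-B)@V)
E
```

```text
tip u,z -3.556705207907112 76.80134934795934
well u v 1.0089129812395643 -9.766125022924086
```

{"fn": "apply_moves", "kwargs": {"targets": [[[0.0,0.02,-0.15,0,-1],[0,0,-0.15,0,-1],[0,0,-0.1,0,-1],[0,0,-0.1,0,-1],[0,0,0,0,-1],[0,0,0,0,-1]]]}}

```text
clock: 22.08
eef_pos: [0.4356, 0.4216, 0.1439]
tool_rot: [0.185, 0.983, -0.0, -0.0]
ft_force: [-0.2, -0.4, -0.0]
grip_width: 0.0131
grasp_force: 58.9
```

```bash
python3 bp.py; python3 avg.py 3
```

```text
22.0833 [0.4356 0.4216 0.1439] u,v,z 64.4 0.7 143.9 yaw 68.68 F u v z 0.1 -0.5 -0.0 w 0.013089400035098467
22.2333 F cx,cy,z -0.12 -0.06 -0.41 pos -305.33 50.94 144.4
```

{"fn": "apply_moves", "kwargs": {"targets": [[[0,-0.015,-0.15,0,-1],[0.125,-0.049,0,0,-1],[0.116,-0.045,0.03,0,-1],[0.116,-0.045,0.08,0,-1],[0.116,-0.045,0.07,0,-1],[0,0,0,0,-1],[0,0,0,0,-1]]]}}

```text
clock: 22.82
eef_pos: [0.454, 0.4137, 0.1452]
tool_rot: [0.185, 0.983, -0.0, -0.001]
ft_force: [-3.7, 1.2, -1.3]
grip_width: 0.0133
grasp_force: 58.9
```

```bash
python3 bp.py; python3 cap.py
```

```text
22.8167 [0.454  0.4137 0.1452] u,v,z 44.4 0.1 145.2 yaw 68.68 F u v z 3.9 -0.3 -1.3 w 0.013342278353733496
[0.454  0.4137 0.1451] [-4.2  1.2 -1.3] 2355 mid [ 0.0172  0.001  -0.0387] sv [0.00254 0.0025  0.00064] lean 26.7 ylean 0.2 by centre 25.1
```

{"fn": "apply_moves", "kwargs": {"targets": [[[0.116,-0.045,0.062,0,-1],[0.116,-0.045,0.055,0,-1],[0.116,-0.045,0.05,0,-1],[0.116,-0.045,0.038,0,-1],[0.116,-0.045,0.037,0,-1],[0.116,-0.045,0.025,0,-1],[0,0,0,0,-1],[0,0,0,0,-1]]]}}

```text
clock: 23.63
eef_pos: [0.4827, 0.4027, 0.1562]
tool_rot: [0.185, 0.983, -0.0, 0.0]
ft_force: [-4.2, 1.0, 0.3]
grip_width: 0.013
grasp_force: 59.5
```

```bash
python3 bp.py; python3 ax.py
```

```text
23.6333 [0.4827 0.4027 0.1562] u,v,z 13.8 0.2 156.2 yaw 68.66 F u v z 4.3 -0.6 0.3 w 0.013030393154768737
23.6333 [0.48267104 0.40271796 0.1562168 ] [-4.17864504  1.03249729  0.33822458] 3022
-0.04 1132 0.0019 0.0099 0.0145
-0.03 588 0.0002 0.0123 0.0139
-0.02 281 0.0099 0.0114 0.0127
-0.01 235 0.0081 0.0094 0.0107
0.0 184 0.0059 0.0075 0.0105
0.01 148 0.0041 0.0056 0.0068
0.02 120 0.0024 0.0036 0.0048
0.03 103 0.0007 0.0019 0.0031
0.04 88 -0.0011 -0.0 0.0009
0.05 78 -0.0031 -0.0018 -0.0008
0.06 54 -0.0047 -0.0039 -0.0025
0.07 11 -0.0051 -0.0049 -0.0048
```

{"fn": "apply_moves", "kwargs": {"targets": [[[0.116,-0.045,0.022,0,-1],[0.116,-0.045,0.015,0,-1],[0.116,-0.045,0.01,0,-1],[0.116,-0.045,0.005,0,-1],[0,0,0,0,-1],[0,0,0,0,-1]]]}}

```text
clock: 24.18
eef_pos: [0.501, 0.3958, 0.1583]
tool_rot: [0.185, 0.983, -0.0, 0.0]
ft_force: [-4.6, 1.1, 0.6]
grip_width: 0.0136
grasp_force: 59.4
```

```bash
python3 bp.py; python3 ax.py
```

```text
24.1833 [0.501  0.3958 0.1583] u,v,z -5.9 0.4 158.3 yaw 68.68 F u v z 4.7 -0.6 0.6 w 0.013605588608612542
24.1833 [0.50104798 0.39576585 0.15831989] [-4.5781424   1.13980267  0.55289365] 3877
-0.04 1223 -0.0034 0.0056 0.0095
-0.03 738 -0.003 0.0089 0.0104
-0.02 411 0.0081 0.0092 0.0108
-0.01 332 0.0081 0.009 0.0106
0.0 265 0.0081 0.009 0.0096
0.01 219 0.008 0.0088 0.011
0.02 186 0.008 0.0087 0.0096
0.03 154 0.0078 0.0086 0.0093
0.04 127 0.0079 0.0084 0.009
0.05 117 0.0078 0.0084 0.0092
0.06 87 0.0076 0.0082 0.0087
0.08 16 0.002 0.0028 0.0035
```

{"fn": "apply_moves", "kwargs": {"targets": [[[-0.07,0.022,0,0,-1],[-0.07,0.022,0,0,-1],[0,0,0,0,-1],[0,0,-0.1,0,-1],[0,0,-0.15,0,-1],[0,0,-0.15,0,-1],[0,0,-0.1,0,-1],[0,0,0,0,-1]]]}}

```text
clock: 24.9
eef_pos: [0.495, 0.3968, 0.1364]
tool_rot: [0.185, 0.983, -0.001, -0.001]
ft_force: [0.2, -0.0, -1.0]
grip_width: 0.0128
grasp_force: 59.2
```

```bash
python3 bp.py; python3 avg.py 2
```

```text
24.9 [0.495  0.3968 0.1364] u,v,z 0.1 -0.8 136.4 yaw 68.67 F u v z -0.2 0.1 -1.0 w 0.012823501777700598
25.0 F cx,cy,z -0.3 -0.31 -0.87 pos -261.29 97.81 137.35
```

{"fn": "apply_moves", "kwargs": {"targets": [[[0,0.01,-0.1,0,-1],[0,0,-0.1,0,-1],[0,0,-0.1,0,-1],[0,0,-0.05,0,-1],[0,0,0,0,-1],[0,0,0,0,-1]]]}}

```text
clock: 25.5
eef_pos: [0.4955, 0.3979, 0.124]
tool_rot: [0.185, 0.983, -0.0, -0.0]
ft_force: [-0.3, -0.7, -0.9]
grip_width: 0.013
grasp_force: 59.2
```

```bash
python3 bp.py; python3 avg.py 2
```

```text
25.5 [0.4955 0.3979 0.124 ] u,v,z 0.1 0.4 124.0 yaw 68.68 F u v z 0.0 -0.7 -0.9 w 0.012982413063065749
25.6 F cx,cy,z -0.22 0.4 -1.02 pos -261.93 98.42 124.38
```

{"fn": "apply_moves", "kwargs": {"targets": [[[0,0,-0.1,0,-1],[0,0,-0.1,0,-1],[0,0,-0.08,0,-1],[0,0,-0.03,0,-1],[0,0,0,0,-1],[0,0,0,0,-1]]]}}

```text
clock: 26.1
eef_pos: [0.4955, 0.3979, 0.1115]
tool_rot: [0.185, 0.983, -0.0, -0.0]
ft_force: [-0.1, -0.2, -0.4]
grip_width: 0.0133
grasp_force: 59.4
```

```bash
python3 bp.py; python3 avg.py 2
```

```text
26.1 [0.4955 0.3979 0.1115] u,v,z 0.0 0.4 111.5 yaw 68.68 F u v z 0.1 -0.2 -0.4 w 0.013342146080108357
26.2 F cx,cy,z -0.02 -0.54 -0.65 pos -261.91 98.23 111.7
```

{"fn": "apply_moves", "kwargs": {"targets": [[[0,0,-0.02,0,-1],[0,0,0,0,-1],[0,0,-0.02,0,-1],[0,0,0,0,-1]]]}}

```text
clock: 26.53
eef_pos: [0.4956, 0.398, 0.1108]
tool_rot: [0.185, 0.983, 0.0, 0.0]
ft_force: [-1.3, -1.7, 3.0]
grip_width: 0.0134
grasp_force: 59.9
```

```bash
python3 bp.py; python3 avg.py 2
```

```text
26.5333 [0.4956 0.398  0.1108] u,v,z -0.0 0.5 110.8 yaw 68.68 F u v z 0.5 -2.1 3.0 w 0.013399365804942434
26.6333 F cx,cy,z 0.72 -1.75 2.65 pos -261.95 98.32 110.79
```

{"fn": "apply_moves", "kwargs": {"targets": [[[0,0,0,0,-0.5],[0,0,0,0,0],[0,0,0,0,0.5],[0,0,0,0,1],[0,0,0,0,1],[0,0,0,0,1],[0,0,0,0,1],[0,0,0,0,1]]]}}

```text
clock: 27.3
eef_pos: [0.4956, 0.398, 0.1102]
tool_rot: [0.185, 0.983, -0.0, -0.0]
ft_force: [-0.4, 0.1, -0.2]
grip_width: 0.0856
grasp_force: 0.0
```

{"fn": "apply_moves", "kwargs": {"targets": [[[0,0,0.3,0,1],[0,0,0.7,0,1],[0,0,0.8,0,1],[0,0,0.8,0,1],[0,0,0.8,0,1],[-0.8,0,0.4,0,1],[-0.8,0,0.3,0,1],[-0.8,0,0,0,1]]]}}

```text
clock: 27.97
eef_pos: [0.4001, 0.3989, 0.2776]
tool_rot: [0.186, 0.983, 0.003, 0.002]
ft_force: [0.7, 0.9, 0.6]
grip_width: 0.0854
grasp_force: 0.0
```

{"fn": "apply_moves", "kwargs": {"targets": [[[-0.5,0,0,0,1],[0,0,0,0,1],[0,0,0,0,1]]]}}

```text
clock: 28.22
eef_pos: [0.3788, 0.3982, 0.2751]
tool_rot: [0.184, 0.983, 0.0, 0.0]
ft_force: [0.1, 0.4, 0.4]
grip_width: 0.0857
grasp_force: 0.0
```

```bash
python3 blk.py; ls -t pics|head -1; cp pics/$(ls -t pics|head -1) pics/final.png
```

```text
[0.37966801 0.398209   0.2747173 ]
top z 0.06405707737799846 1690
blk rect ((493.8149719238281, 398.4652404785156), (56.28523254394531, 57.27989959716797), 68.19420623779297)
stylus 773 [0.48586467 0.38967566 0.08018897] [0.50110274 0.40841065 0.15545159]
0.09 [0.4893 0.4002 0.09  ] [0.0116 0.0169 0.0116]
0.11 [0.4894 0.4004 0.1106] [0.0126 0.0174 0.0118]
0.13 [0.4895 0.4003 0.1304] [0.0131 0.018  0.0116]
0.145 [0.491  0.3997 0.1443] [0.0121 0.017  0.0118]
cap 125 [0.4946601  0.3993851  0.15384414]
w2826.png
```

View pics/final.png

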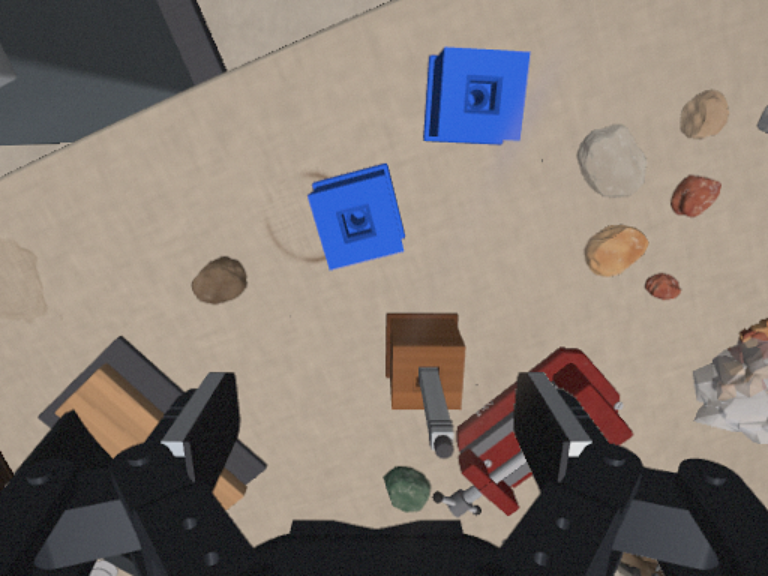

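The stylus stands upright in the brown block, from (430,375) to its cap at (442,443). Its cap is at 153.8 mm, the same as before, so it is fully down, and the gripper is clear of it. I'm handing the job in.

```bash
python3 -c "
from workcell import order
print(order.job_done())"
```

```text
the job is handed in; nothing more can be done
None
```

I drew the probe tip along the joint from the near end to the far end in one pass, pressed lightly into the corner, then stood it back fully down in its wooden block, let go, and handed the job in at about 28 s (no verdict shown); the tip paused 0.1–0.15 s about every 13 mm for force checks.

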